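# Lower the ratchet painting board to its lowest notch

## Task

The wet painting clamped on the tilting board is about to be glazed, so the board must lie at its lowest working notch: press the red release bar behind the board's top edge to free the ratchet pawl, and with it held pressed push the board down smoothly, without slamming it, past the higher notches. Let the bar spring back before the board passes the lowest notch and, if it is not yet down on that notch, press its wooden top rail until it stops there with the pawl dropped fully home; it must not go below that notch. Use the fingers only to press and push: do not lift the board, do not touch the painting, and leave the jars, tape, brushes, bottle and mug where they stand.

Things in the scene. Friction and masses are not known exactly. Their poses are not given: they have to be found in the camera images.
- stand: Wooden base of a tabletop painting board, x from -175 to 140 mm, 420 mm wide, fixed. Origin on the table; x away from the robot side towards the board's raised edge, y left, z up. The board's stiff hinge line runs along y at x = -150, z = 50 mm. On the right side (y = -201 mm) a steel quadrant, 175 to 207 mm from the hinge, up to 215 mm high, with four ratchet teeth on its inner rim.
- board: Plywood board, 360 x 265 mm. Origin at a = 240, n = 0 mm; z square to it. Its tilt (rad, 0 = flat) starts at 0.72 to 0.86, pawl home; the pawl stops it from sinking at four notches: 0.24 (lowest), 0.40, 0.56, 0.72; let go up to 0.14 above a notch, it drops home as the board is pushed down onto that notch. Stays where left; pawl free, 4 to 12 N at the far edge pushes it down. Below: a = from the hinge up the slope, n = square to it.
- release (a joint): Turn of the red pawl lever, rad: 0 = sprung home, pin fully in a notch; more than 0.12 = pin clear of the teeth; 0.20 = pressed to its stop (bar about 25 mm down). Its spring takes about 1 N at the bar to start, 2.5 N to bottom. It pivots on the board's right side at a = 180 mm, n = 45 mm, about a line along the hinge; the bar is 125 mm farther up the slope.
- bar (a point): Centre of the red release bar: a cylinder 18 mm in diameter, 105 mm long, parallel to the hinge, behind the board's top edge at its right end (unpressed: a = 305 mm, n = 15 mm, y = -143 mm in the stand's frame; 31 mm of air between it and the board's edge). Free above: push on it from above.
- rail (a point): Point on the upper face of the board's wooden top rail (45 mm wide up the slope, 360 mm long, plain wood between painting and top edge), at a = 242.5 mm, n = 28 mm, y = +60 mm in the stand's frame: a good place to push the board down.
- painting: Wet painting, a panel 188 x 280 x 20 mm, cream edge and coloured circles, fixed on the board from a = 16 to 204 mm, its face at n = 38 mm. Origin at the middle of its back face's upper edge (a = 204 mm, n = 18 mm); x up the slope, z out of its face. Must not be touched.
- jar_plum: Loose paint jar, plum with a white lid, 67 mm diameter, 74 mm high; origin under its middle. Bystander.
- jar_ochre: Loose paint jar, ochre with a white lid, 67 mm diameter, 74 mm high; origin under its middle. Bystander.
- jar_teal: Loose paint jar, teal with a white lid, 67 mm diameter, 74 mm high; origin under its middle. Bystander.
- tape: Loose roll of yellow tape lying flat, 100 mm outside, 24 mm high; origin under its middle. Bystander.
- brush_pot: Loose glass pot of brushes, 72 mm diameter, 95 mm high, brushes to about 205 mm; origin under its middle. Bystander.
- medium_bottle: Loose clear bottle with a black cap, 56 mm diameter, 150 mm high; origin under its middle. Bystander.
- mug: Loose blue mug, 80 mm diameter, 88 mm high; origin under its middle. Bystander.

How it is judged:
On the way, in this order (a step that is already met when the one before it is completed fails the run):
1. the release bar is pressed so that the pawl is clear of the teeth, the board still up at its highest notch or above (value of joint release above 0.15 rad and angle between board's own z axis and vertical above 0.6 rad), for 0.05 s.
2. the board is down past the second-lowest notch (angle between board's own z axis and vertical between 0.21 and 0.385 rad), for 0.05 s.
3. the board sits on its lowest notch with the pawl home (angle between board's own z axis and vertical between 0.21 and 0.28 rad and value of joint release below 0.04 rad), for 0.2 s.
At the end, for the whole second after the job is handed in: The board rests on its lowest notch (tilt 0.21 to 0.28 rad, notch at 0.24), still, with the release lever sprung back (under 0.04 rad, pin fully in the notch) (all of step 3 and angular speed of board below 0.03 rad/s); the robot touches nothing.
It fails at once if the painting is touched (contact force between any of the fingers, the arm and painting above 0.5 N).
It fails at once if the board is lifted (tilt over 0.92 rad) (angle between board's own z axis and vertical above 0.92 rad).
It fails at once if the board is slammed down (faster than 1.5 rad/s) (angular speed of board above 1.5 rad/s).
It fails at once if the board goes below its lowest notch (under 0.19 rad) (angle between board's own z axis and vertical below 0.19 rad).
It fails at once if a bystander is moved more than 20 mm or lifted (distance of any of jar_plum, jar_ochre, jar_teal, tape, brush_pot, medium_bottle, mug from where it was at the start of the episode above 0.02 m).
It also fails if it takes over 45 s, if anything falls off the work surface, if the arm or the gripper's body presses on something with over 40 N, if the wrist force passes 120 N, or if a joint passes its speed limit or range.

## Robot

A 7-joint arm with a two-finger parallel gripper is mounted at the origin on the work surface. World frame = base frame: x ahead of the robot, y to its left, z up, the work surface at z = 0. Lengths are in m, angles in rad, forces in N, time in s.
With the tool pointing down it reaches from about 0.425 to 0.925 m from the base axis. Payload 6.8 kg.
Tool frame: the origin (TCP) lies on the front face of the gripper's body, between the roots of the fingers; the fingertips stand 73 mm ahead of it and the grasp point (between the pads) lies 54 mm ahead of it (tcp_to_tips is the distance from the TCP to the fingertips, in m); z points along the fingers, x is the direction in which the jaws open and shut, and the axes are right-handed (so a half turn about z gives the same grasp; the last joint's range is limited). The gripper opens to 85 mm and grips with 20 to 120 N. Pads are 22 mm wide; open, the fingers measure 114 mm over their backs; the gripper's body (76 mm by 85 mm) begins 54 mm behind the grasp point. The pads swing forward as they close: fully open they stand 13 mm farther back than shut.
Start: joints at [-0.108, 0.477, 0.022, 1.555, -0.011, 1.109, -0.083], TCP at [0.675, 0, 0.304] pointing down, gripper open.
Joint ranges: [-2.96, 2.96], [-0.34, 2.1], [-1.41, 1.46], [0.24, 2.44], [-1.37, 4.51], [0.17, 1.92], [-2.96, 2.96]. Speed limits (rad/s): [2.39, 2.39, 3.14, 3.14, 3.14, 3.14, 3.14].

## Interface

Orientations are given as a unit quaternion [w, x, y, z].
In Python, from station import get_obs, read_camera, hand_in, look_for, silhouettes, tcp_to_tips gives the robot as it stands. The module is installed in compiled form; this text tells all that it offers.
- The arm moves only by the tool apply_moves, never from a script. Its argument "moves" is a list of rows, each a list of 3 entries, a list of its own where there are three numbers: the shift along the tool's x, y, z in units of 25 mm (1.0 is 25 mm), then the turn, a rotation vector about the tool's x, y, z in units of 10 degrees (1.0 is 10 degrees), then the gripper's target within -1 to 1 (fully open at 1, half-way at 0, shut at -1). In form: [[[dx, dy, dz], [rx, ry, rz], jaw], ...]. A call has 1 to 20 rows; each row is the pose to reach, as a shift and turn from the pose commanded when the call began, along the tool's axes at that moment; what a row does not reach only later rows make up. A row lasts 1/8 s, in which the tool goes at most 62.5 mm and 10.7 degrees, less where a joint would pass 70% of its speed; a pose out of reach is approached as far as the arm can. A call with a gripper value outside its range is refused whole. The fingers move at their own pace and stop on an object; "force" is the grip in N (left out, the last holds). Time passes only in rows, so rows that repeat a pose let the fingers close. It gives the time, the measured TCP pose, the force and the opening at its end, in the units of the state.
- get_obs(): the state, without advancing time (a new reading comes with each control period).
- read_camera(name): name is "scene" or "side" or "wrist"; returns a dict with "color" (420x560x3 uint8, red, green, blue), "mtx" (3x3 intrinsics, pixels), "eye" and "rotation" of the camera in the world; the wrist camera has in their place "hand_eye" (4x4, takes a point from camera to tool coordinates, whose origin is the TCP and whose axes are the tool frame's). Camera axes: x right, y up, looking along -z (the intrinsics and any distortion apply to the point x, -y, -z); pixel columns grow to the right and rows downward; lengths in m; the calibration is good to about 2 mm. The wrist camera is an equidistant fisheye: a pixel r from the principal point sees the ray r / f radians off the axis. A picture is of the moment at which its call begins: read the wrist's pose just before it. There is no depth.
- hand_in(): hands the job in, once; it reports no verdict.
Trained networks look in the newest picture that a camera, given by its name, has taken for a name from the list of things; names that differ only in an ending like _2 or _b are one class to them, and where a whole thing is asked for, a point or a joint stands for the part that bears it (a point fixed in the world has none). Each returns a list of dicts, best first, with "conf" (0 to 1); they miss things now and then, are a little off and sometimes report something else, mostly with a low value. They report only what shows in the picture. A call takes as long as a camera call.
- look_for(camera, query): "pixel" ([row, column] in pixels, amid what is visible of it).
- silhouettes(camera, query): "mask" (420x560 bool, what is visible of it) and "pixel" ([row, column] in pixels, amid what is visible of it).
The state is a dict: "t": time; "q": joint angles; "joint_vel": joint speeds; "joint_torque": joint torques, N m; "eef_pos": TCP position; "tool_rot": TCP orientation; "contact_force": force on the tool from outside, world axes, zero at the start; "torque": the same for the moment, N m; "gripper_width": opening from 0.0 (shut) to 1.0 (fully open).
Only numpy, scipy, OpenCV 4.12 (cv2) and the standard library are available. Lean on these libraries where they do the work, as an engineer would, in place of code of your own. Each camera call takes 0.05 s, during which the arm holds its last target.

## Working session

There is one attempt and no reset: what is moved stays moved. The work goes in short steps, Python scripts to look and compute and a tool call to move; the robot and the scene stay as the last step left them, time stands still between calls to the robot, and variables do not carry over. Pictures are saved under pics/ and viewed, and the job is handed in when it is done.

Besides the shell and the picture viewer there is one more tool, called by a JSON object that holds its "fn" and its "kwargs", one argument or row to a line. apply_moves: Moves the arm, as the interface text tells. Its arguments: {"type":"object","properties":{"moves":{"type":"array"},"force":{"type":"number"}},"required":["moves"]}

```bash
mkdir -p pics; python3 - <<'E'
from station import *
import cv2
print(get_obs(), tcp_to_tips)
for n in ["scene","side","wrist"]:
    c=read_camera(n); cv2.imwrite(f"pics/{n}0.png",c["color"][:,:,::-1])
    print(n,{k:v for k,v in c.items() if k!="color"})
    for q in ["stand","board","bar","rail","painting","release"]:
        print(n,q,[(round(d["conf"],2),[int(x) for x in d["pixel"]]) for d in look_for(n,q)[:3]])
E
```

```text
{'t': 0.0, 'q': array([-0.10810273,  0.4777845 ,  0.02236206,  1.55643479, -0.01150783,
        1.10928353, -0.08308954]), 'joint_vel': array([ 3.03821463e-05,  2.39002290e-04,  1.49840330e-03, -1.13536777e-03,
       -1.88073217e-03,  1.47488965e-03, -1.05691512e-03]), 'joint_torque': array([-5.45967814e-04, -5.96443820e+01,  1.60769675e+00, -2.81194621e+01,
        1.24063640e-02,  9.39900521e-03,  2.20753498e-05]), 'eef_pos': array([ 6.74551683e-01, -1.35774072e-05,  3.02943523e-01]), 'tool_rot': array([ 6.74637009e-05,  9.99999603e-01,  5.81899596e-06, -8.88293922e-04]), 'contact_force': array([0.09010071, 0.48412802, 0.44258438]), 'torque': array([ 0.0049725 , -0.04227259, -0.01043172]), 'gripper_width': 0.9980364247058845} 0.0726
scene {'mtx': array([[383.44401413,   0.        , 281.26525618],
       [  0.        , 383.44401413, 210.90423204],
       [  0.        ,   0.        ,   1.        ]]), 'eye': array([ 1.11382175, -0.61971787,  0.62365604]), 'rotation': array([0.82661798, 0.461412  , 0.15586454, 0.2819715 ])}
scene stand []
scene board [(0.69, [167, 243])]
scene bar [(0
[... 666 characters left out ...]

wrist {'mtx': array([[325.1922621 ,   0.        , 277.60247177],
       [  0.        , 325.1922621 , 209.35382068],
       [  0.        ,   0.        ,   1.        ]]), 'hand_eye': array([[ 9.99999563e-01, -4.07819002e-04, -8.40652754e-04,
        -9.97810444e-05],
       [-6.28802211e-04, -9.59222043e-01, -2.82652925e-01,
        -7.25368474e-02],
       [-6.91101419e-04,  2.82653330e-01, -9.59221881e-01,
        -6.95238595e-02],
       [ 0.00000000e+00,  0.00000000e+00,  0.00000000e+00,
         1.00000000e+00]])}
wrist stand [(0.98, [194, 49])]
wrist board [(0.69, [216, 21])]
wrist bar [(0.73, [303, 19])]
wrist rail [(0.87, [218, 16])]
wrist painting []
wrist release [(0.57, [304, 19])]
```

View pics/scene0.png

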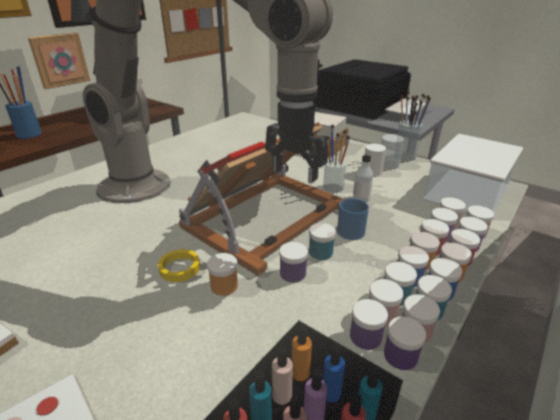

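View pics/side0.png

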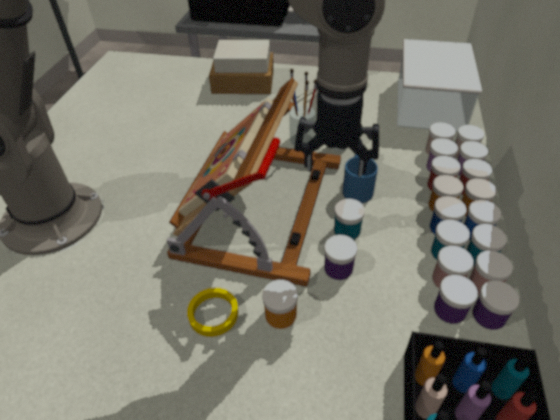

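View pics/wrist0.png

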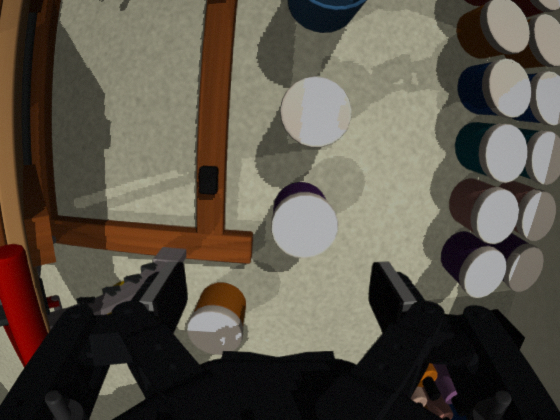

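```bash
python3 - <<'E'
import cv2
for n,(r0,r1,c0,c1) in {"scene":(110,290,150,390),"side":(70,300,150,400)}.items():
    a=cv2.imread(f"pics/{n}0.png")[r0:r1,c0:c1]; a=cv2.resize(a,None,fx=3.2 if n=="scene" else 2.6,fy=3.2 if n=="scene" else 2.6,interpolation=cv2.INTER_CUBIC); cv2.imwrite(f"pics/{n}0z.png",a)
from station import *
import numpy as np
for n in ["scene","side","wrist"]:
    for q in ["bar","jar_plum","jar_ochre","jar_teal","tape","mug","medium_bottle","brush_pot"]:
        s=look_for(n,q); print(n,q,[(round(d["conf"],2),[round(float(x),1) for x in d["pixel"]]) for d in s[:2]])
    s=silhouettes(n,"bar")
    for d in s[:2]:
        m=d["mask"]; ys,xs=np.nonzero(m); print(d["conf"],len(xs),xs.min(),xs.max(),ys.min(),ys.max())
    img=cv2.imread(f"pics/{n}0.png"); hsv=cv2.cvtColor(img,cv2.COLOR_BGR2HSV)
E
```

```text
scene bar [(0.85, [158.4, 228.4])]
scene jar_plum [(0.9, [260.7, 291.3])]
scene jar_ochre [(0.69, [273.0, 219.6]), (0.36, [218.9, 350.0])]
scene jar_teal [(0.8, [241.2, 321.8])]
scene tape [(0.95, [271.6, 182.5])]
scene mug [(0.88, [217.9, 351.3])]
scene medium_bottle [(0.87, [179.7, 365.5])]
scene brush_pot [(0.55, [167.4, 336.3])]
0.83 521 200 264 141 173
side bar [(0.71, [178.3, 255.6]), (0.63, [218.8, 350.0])]
side jar_plum [(0.86, [255.7, 340.4])]
side jar_ochre [(0.7, [325.4, 216.2]), (0.55, [302.0, 278.9])]
side jar_teal [(0.64, [218.4, 348.7])]
side tape [(0.65, [302.5, 204.7])]
side mug [(0.84, [182.0, 359.4]), (0.43, [110.7, 301.7])]
side medium_bottle []
side brush_pot [(0.56, [110.8, 302.5])]
0.59 898 203 280 137 216
0.45 1484 262 297 280 329
wrist bar [(0.73, [303.8, 19.9])]
wrist jar_plum [(0.58, [220.0, 301.9])]
wrist jar_ochre [(0.72, [319.7, 216.7])]
wrist jar_teal [(0.87, [107.7, 311.3])]
wrist tape []
wrist mug [(0.89, [10.3, 323.3])]
wrist medium_bottle []
wrist brush_pot []
0.67 3780 0 61 244 365
```

View pics/scene0z.png

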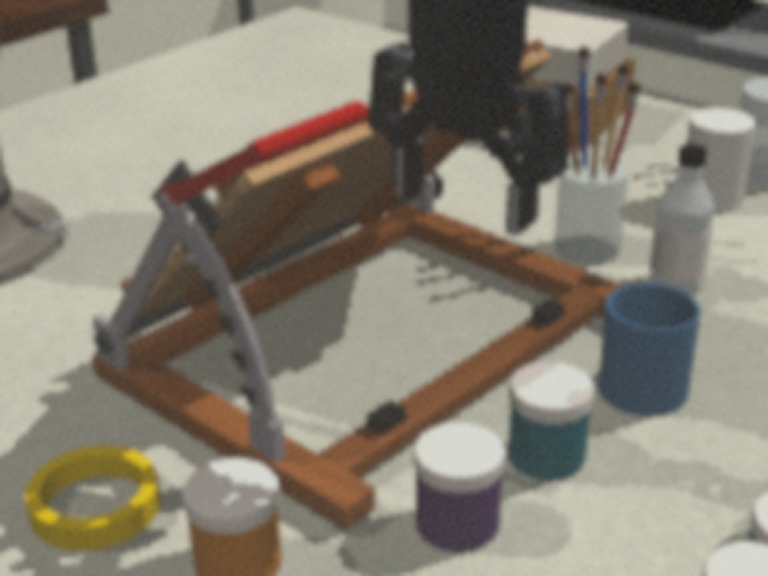

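View pics/side0z.png

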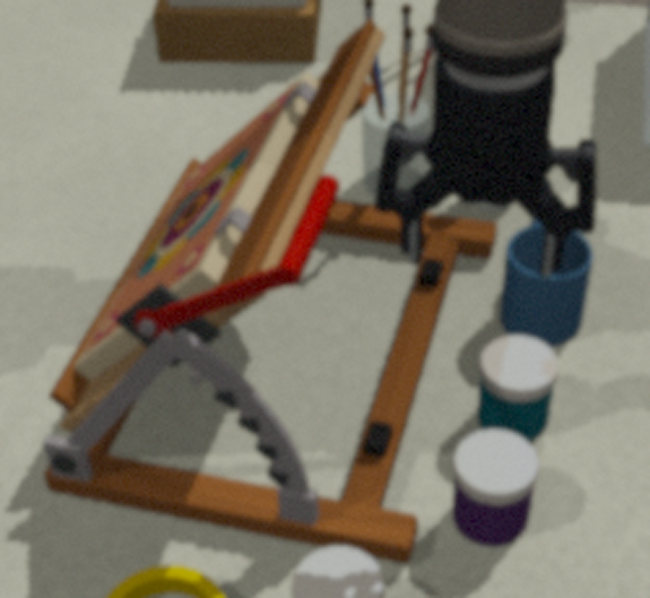

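```bash
cat > h.py <<'E'
import numpy as np
from scipy.spatial.transform import Rotation as R
CAM={"scene":(383.444,281.265,210.904,[1.11382175,-0.61971787,0.62365604],[0.82661798,0.461412,0.15586454,0.2819715]),
"side":(446.984,287.357,203.776,[0.71024078,-0.63112228,0.7834065],[0.919871,0.38131998,0.04217573,0.08156972])}
def q2(q): return R.from_quat(np.roll(q,-1))
def proj(n,P):
    f,cx,cy,e,q=CAM[n]; p=q2(q).inv().apply(np.asarray(P)-e); return np.stack([cx+f*p[...,0]/-p[...,2], cy+f*p[...,1]/p[...,2]],-1)
def an(a,n,y,t): # stand frame
    return np.array([-.150+a*np.cos(t)-n*np.sin(t), y, .05+a*np.sin(t)+n*np.cos(t)])
def world(p,s): c,si=np.cos(s[2]),np.sin(s[2]); return np.array([s[0]+c*p[0]-si*p[1], s[1]+si*p[0]+c*p[1], p[2]])
E
cat > fit.py <<'E'
from h import *
from scipy.optimize import least_squares
obs=[("side",(308.5,285.4),lambda t:np.array([.14,-.21,0])),("side",(169.2,258.5),lambda t:np.array([-.175,-.21,0])),
("side",(338.5,168),lambda t:np.array([.14,.21,0])),
("side",(261.5,174.6),lambda t:an(.305,.015,-.1955,t)),("side",(276.9,141.2),lambda t:an(.305,.015,-.0905,t)),
("side",(206.9,193.8),lambda t:an(.18,.045,-.21,t)),("side",(175,246),lambda t:an(0,0,-.208,t)),
("scene",(257.8,274.7),lambda t:np.array([.14,-.21,0])),("scene",(180.3,226),lambda t:np.array([-.175,-.21,0])),
("scene",(341.2,203.8),lambda t:np.array([.14,.21,0])),
("scene",(229,156),lambda t:an(.305,.015,-.1955,t)),("scene",(264,145),lambda t:an(.305,.015,-.0905,t)),("scene",(203,169),lambda t:an(.18,.045,-.21,t)),("scene",(182,216),lambda t:an(0,0,-.208,t))]
def f(s): return np.concatenate([proj(n,world(g(s[3]),s))-p for n,p,g in obs])
r=least_squares(f,[.5,0,0,.78],loss="soft_l1"); s=r.x
print(s.round(4)); print(f(s).reshape(-1,2).round(1))
for nm,p in dict(bar=an(.305,.015,-.143,s[3]),rail=an(.2425,.028,.06,s[3])).items(): print(nm,world(p,s).round(4))
E
python3 fit.py
```

```text
[ 0.5119  0.1269 -0.0542  0.7974]
[[-1.2 -0.4]
 [-0.7 -0.1]
 [ 0.1 -7.5]
 [ 0.1 -0.3]
 [ 0.  -2.9]
 [-2.1  5.1]
 [-0.  -0.8]
 [ 1.3  1.4]
 [-0.6  2.1]
 [10.3  4.3]
 [ 2.1  2.6]
 [-0.3 -0.1]
 [-5.3  5.4]
 [ 1.3  0.3]]
bar [ 0.5564 -0.0187  0.2787]
rail [0.5145 0.1869 0.2431]
```

```bash
cat >> fit.py <<'E'
import cv2,sys
if len(sys.argv)>1:
  for sc,n,(r0,r1,c0,c1) in ((3.2,"scene",(110,290,150,390)),(2.6,"side",(70,300,150,400))):
    im=cv2.imread(f"pics/{n}0.png")[r0:r1,c0:c1]; im=cv2.resize(im,None,fx=sc,fy=sc)
    def L(ps,c):
        q=((np.array([proj(n,world(p,s)) for p in ps])-[c0,r0])*sc).astype(int); cv2.polylines(im,[q],True,c,1)
    t=s[3]
    L([[.14,-.21,0],[.14,.21,0],[-.175,.21,0],[-.175,-.21,0]],(255,0,0))
    L([an(.305,.015,-.1955,t),an(.305,.015,-.0905,t)],(0,255,0))
    L([an(.265,.028,-.18,t),an(.265,.028,.18,t),an(.22,.028,.18,t),an(.22,.028,-.18,t)],(255,255,0))
    L([an(.204,.038,-.14,t),an(.204,.038,.14,t),an(.016,.038,.14,t),an(.016,.038,-.14,t)],(255,0,255))
    cv2.imwrite(f"pics/{n}_fit{sys.argv[1]}.png",im)
E
sed -i '/338.5,168/d;/341.2,203/d' fit.py; python3 fit.py 1
```

```text
[ 0.5138  0.1268 -0.0622  0.7998]
[[-1.2  0. ]
 [-0.3 -0.6]
 [-0.1 -0.4]
 [ 0.3 -2.9]
 [-2.1  4.8]
 [ 0.3 -1.2]
 [ 1.   1.7]
 [-0.2  2. ]
 [ 1.8  2.4]
 [-0.3 -0.2]
 [-5.2  5.3]
 [ 1.7  0.2]]
bar [ 0.5566 -0.0192  0.2792]
rail [0.5165 0.1867 0.2434]
```

View pics/side_fit1.png

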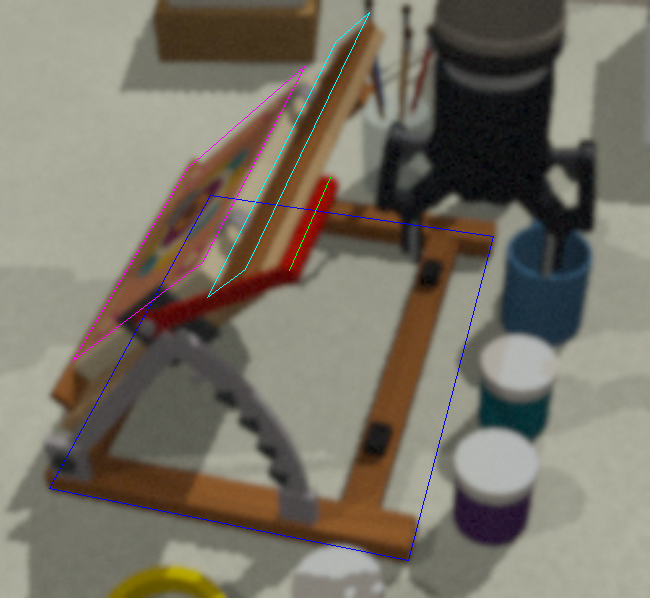

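View pics/scene_fit1.png

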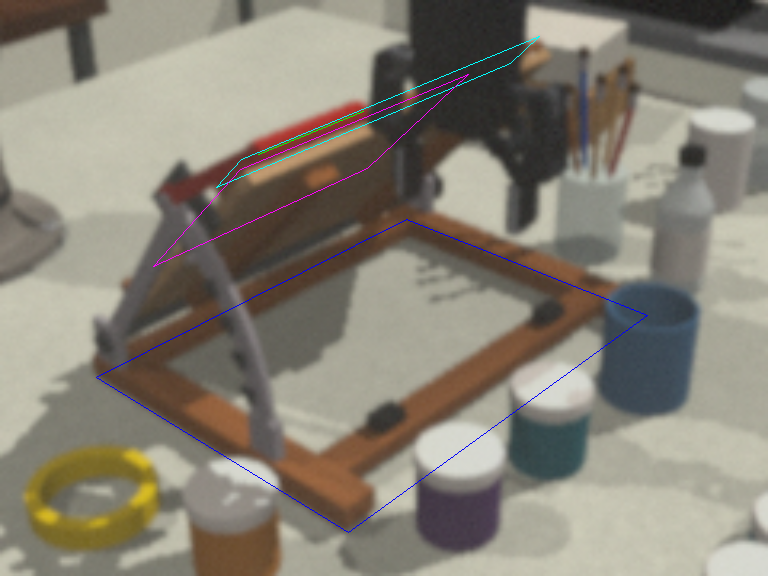

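{"fn": "apply_moves", "kwargs": {
  "moves": [
    [[0,0,-2],[0,0,0],-1],
    [[-1.5,0,-4],[0,0,0],-1],
    [[-3,0,-6],[0,0,0],-1],
    [[-4.6,0,-8],[0,0,0],-1],
    [[-4.6,0,-8],[0,0,0],-1],
    [[-4.6,0,-8],[0,0,0],-1]
  ]
}}

```text
t: 3.15
eef_pos: [0.5599, 0.0, 0.5038]
tool_rot: [-0.0, 1.0, 0.0, 0.0]
contact_force: [0.9, 0.3, -0.4]
gripper_width: -0.002
```

```bash
python3 - <<'E'
from station import *
import cv2,json
o=get_obs(); print(o["t"],o["eef_pos"],o["tool_rot"],o["gripper_width"],o["contact_force"])
c=read_camera("wrist"); cv2.imwrite("pics/wrist1.png",c["color"][:,:,::-1])
json.dump([o["eef_pos"].tolist(),o["tool_rot"].tolist(),c["hand_eye"].tolist()],open("w1.json","w"))
for n in ["scene","side"]: cv2.imwrite(f"pics/{n}1.png",read_camera(n)["color"][:,:,::-1])
for q in ["bar","rail","painting"]: print(q,[(d["conf"],d["pixel"]) for d in look_for("wrist",q)])
E
```

```text
3.15 [5.59865538e-01 1.46206096e-05 5.03794542e-01] [-4.24413934e-05  9.99999983e-01  2.57287426e-05  1.75936573e-04] -0.0023221462180458246 [ 0.90095839  0.29362599 -0.4354816 ]
bar [(0.77, [225.5, 270.8])]
rail [(0.84, [118.0, 206.9]), (0.55, [225.3, 272.5])]
painting [(0.65, [93.7, 181.7])]
```

View pics/wrist1.png

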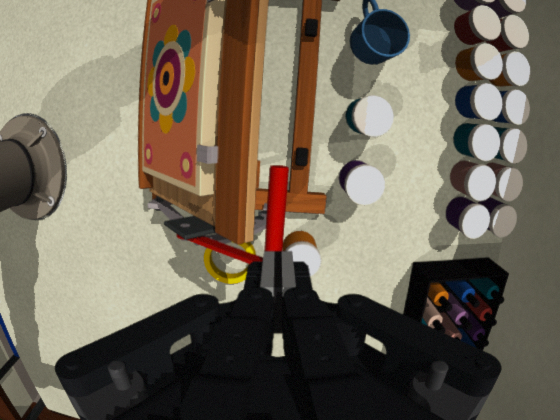

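View pics/side1.png

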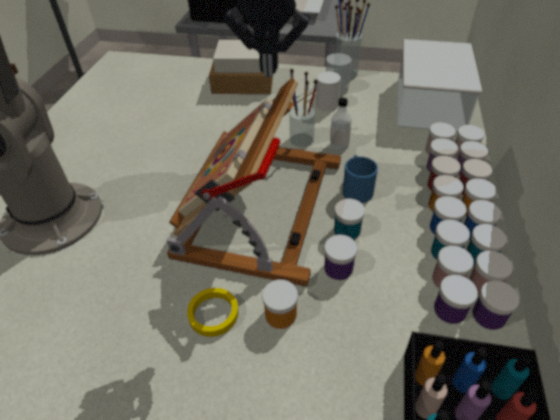

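```bash
python3 - <<'E'
import cv2
for i,(r0,r1,c0,c1) in enumerate([(130,270,130,340)]):
    a=cv2.imread("pics/wrist1.png")[r0:r1,c0:c1]; cv2.imwrite(f"pics/w1z{i}.png",cv2.resize(a,None,fx=3.8,fy=3.8,interpolation=cv2.INTER_CUBIC))
a=cv2.imread("pics/wrist1.png")[0:140,130:340]; cv2.imwrite("pics/w1zt.png",cv2.resize(a,None,fx=3.8,fy=3.8,interpolation=cv2.INTER_CUBIC))
E
```

```text
(no output)
```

View pics/w1z0.png

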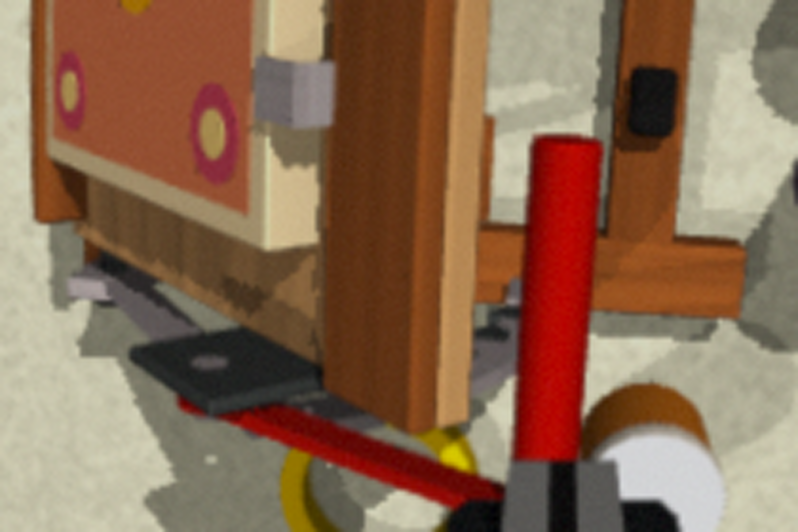

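```bash
cat > fit2.py <<'E'
from h import *
import json,cv2
from scipy.optimize import least_squares
p,q,he=json.load(open("w1.json")); he=np.array(he); Rt=q2(q)
def projw(P):
    c=he[:3,:3].T@(Rt.inv().apply(P-np.array(p))-he[:3,3]); v=np.array([c[0],-c[1],-c[2]])
    th=np.arctan2(np.hypot(v[0],v[1]),v[2]); r=325.192*th; return np.array([277.602,209.354])+r*v[:2]/np.hypot(v[0],v[1])
P=lambda n,X: projw(X) if n=="wrist" else proj(n,X)
K=lambda x,y,z:(lambda t,w:np.array([x,y*w,z]))
B=lambda a,n,y:(lambda t,w:an(a,n,y,t))
obs=[("side",(308.5,285.4),K(.14,-1,0)),("side",(169.2,258.5),K(-.175,-1,0)),("side",(338.5,168),K(.14,1,0)),
("scene",(257.8,274.7),K(.14,-1,0)),("scene",(180.3,226),K(-.175,-1,0)),
("side",(261.5,174.6),B(.305,.015,-.1955)),("side",(276.9,141.2),B(.305,.015,-.0905)),
("scene",(229,156),B(.305,.015,-.1955)),("scene",(264,145),B(.305,.015,-.0905)),
("wrist",(279.2,166.8),B(.305,.015,-.0905)),("wrist",(200,195.3),B(.204,.038,-.14)),("wrist",(142.6,172.1),B(.016,.038,-.14)),
("wrist",(238.7,243.7),B(.265,.028,-.18)),("wrist",(215.5,233.4),B(.22,.028,-.18))]
def f(s): return np.concatenate([P(n,world(g(s[3],s[4]),s))-o for n,o,g in obs])
r=least_squares(f,[.51,.12,-.05,.78,.2],loss="soft_l1"); s=r.x
if __name__=="__main__":
    print(s.round(4)); print(f(s).reshape(-1,2).round(1))
    for nm,pp in dict(bar=an(.305,.015,-.143,s[3]),rail=an(.2425,.028,.06,s[3])).items(): print(nm,world(pp,s).round(4))
E
python3 fit2.py
```

```text
[ 0.5156  0.1211 -0.0617  0.8002  0.204 ]
[[-0.1  0. ]
 [ 0.7 -0.5]
 [ 1.4 -4.3]
 [ 1.8  2. ]
 [ 0.4  2.2]
 [ 0.2  1.8]
 [ 0.6 -1.1]
 [ 0.6  3.4]
 [-1.2  0.7]
 [ 0.1 -1.3]
 [-0.3  2. ]
 [-1.6  0.1]
 [-0.3  1.8]
 [-1.  -0.6]]
bar [ 0.5584 -0.0248  0.2793]
rail [0.5181 0.1811 0.2435]
```

View pics/w1zt.png

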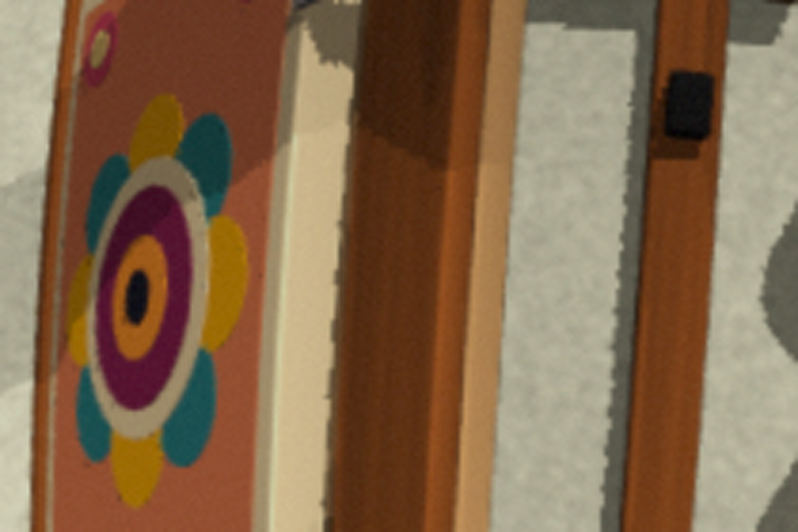

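```bash
cat > traj.py <<'E'
from fit2 import *
from station import get_obs
def barp(t,r,y=-.143):
    c,si=np.cos(r),np.sin(r); da,dn=.125,-.03
    return world(an(.18+c*da+si*dn,.045-si*da+c*dn,y,t),s)
def tcp(t,r): return barp(t,r)+[0,0,.009+.0726]
def show(P0,t,r):
    d=tcp(t,r)-P0; print(round(t,2),r,tcp(t,r).round(4),(d*[1,-1,-1]/.025).round(2))
E
python3 - <<'E'
from traj import *
P0=np.array([.56,0,.503])
print(get_obs()["eef_pos"])
for r in (0,.1,.2): show(P0,s[3],r)
for t in np.arange(.76,.27,-.04): show(P0,t,.2)
E
```

```text
[5.60316932e-01 3.33443293e-05 5.02543658e-01]
0.8 0 [ 0.5584 -0.0248  0.3609] [-0.07  0.99  5.68]
0.8 0.1 [ 0.5647 -0.0252  0.3497] [0.19 1.01 6.13]
0.8 0.2 [ 0.5699 -0.0255  0.3379] [0.39 1.02 6.6 ]
0.76 0.2 [ 0.578  -0.026   0.3292] [0.72 1.04 6.95]
0.72 0.2 [ 0.5857 -0.0265  0.3202] [1.03 1.06 7.31]
0.68 0.2 [ 0.593  -0.0269  0.3109] [1.32 1.08 7.68]
0.64 0.2 [ 0.6    -0.0274  0.3013] [1.6  1.09 8.07]
0.6 0.2 [ 0.6066 -0.0278  0.2914] [1.86 1.11 8.46]
0.56 0.2 [ 0.6127 -0.0282  0.2813] [2.11 1.13 8.87]
0.52 0.2 [ 0.6185 -0.0285  0.2709] [2.34 1.14 9.28]
0.48 0.2 [ 0.6239 -0.0289  0.2603] [2.55 1.15 9.71]
0.44 0.2 [ 0.6288 -0.0292  0.2496] [ 2.75  1.17 10.14]
0.4 0.2 [ 0.6333 -0.0294  0.2386] [ 2.93  1.18 10.58]
0.36 0.2 [ 0.6373 -0.0297  0.2274] [ 3.09  1.19 11.02]
0.32 0.2 [ 0.6409 -0.0299  0.2161] [ 3.24  1.2  11.48]
0.28 0.2 [ 0.6441 -0.0301  0.2047] [ 3.36  1.2  11.93]
```

{"fn": "apply_moves", "kwargs": {
  "moves": [
    [[0,0.5,1.5],[0,0,0],-1],
    [[0.1,1,3],[0,0,0],-1],
    [[0.1,1,4.5],[0,0,0],-1],
    [[0.1,1,5.2],[0,0,0],-1],
    [[0.1,1,5.2],[0,0,0],-1]
  ]
}}

```text
t: 4.08
eef_pos: [0.5623, -0.0248, 0.3729]
tool_rot: [0.0, 1.0, 0.0, -0.001]
contact_force: [-0.2, 0.2, 0.8]
gripper_width: 0.002
```

```bash
cat > snap.py <<'E'
import sys,cv2
from station import *
k=sys.argv[1]
o=get_obs(); print(o["t"],o["eef_pos"].round(4),o["contact_force"].round(1),o["joint_vel"].round(3))
ims=[cv2.resize(read_camera(n)["color"][r0:r1,c0:c1,::-1],(400,400*(r1-r0)//(c1-c0)),interpolation=cv2.INTER_CUBIC) for n,r0,r1,c0,c1 in (("side",60,300,150,400),("scene",90,290,150,390),)]
w=read_camera("wrist")["color"][:,:,::-1]
h=max(i.shape[0] for i in ims); ims=[cv2.copyMakeBorder(i,0,h-i.shape[0],0,0,cv2.BORDER_CONSTANT) for i in ims]
cv2.imwrite(f"pics/s{k}.png",cv2.hconcat(ims)); cv2.imwrite(f"pics/w{k}.png",w)
E
python3 snap.py 2
```

```text
4.075 [ 0.5623 -0.0248  0.3729] [-0.2  0.2  0.8] [-0.002 -0.025  0.002 -0.046  0.001  0.016  0.001]
```

View pics/s2.png

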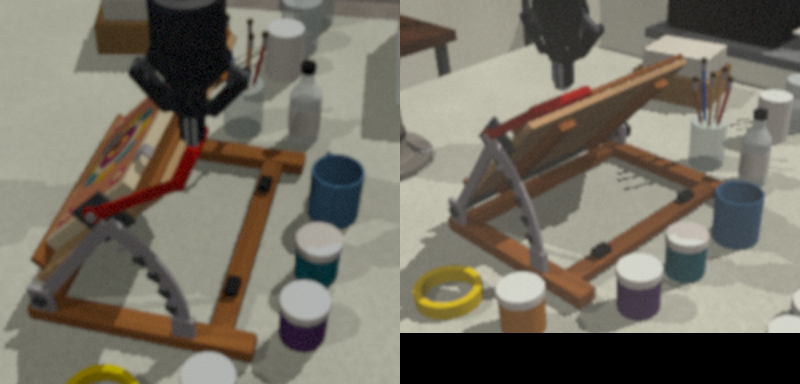

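View pics/w2.png

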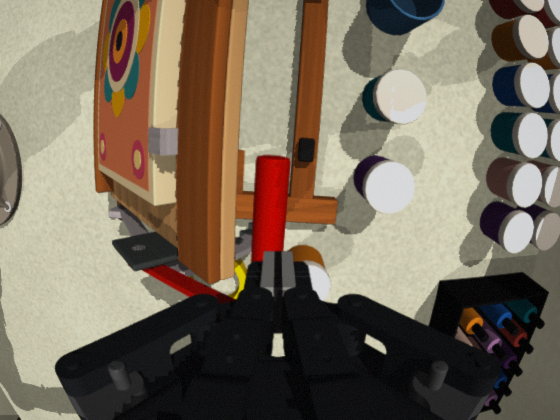

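{"fn": "apply_moves", "kwargs": {
  "moves": [
    [[-0.1,0,0.3],[0,0,0],-1],
    [[-0.05,0,0.6],[0,0,0],-1],
    [[0.05,0,0.85],[0,0,0],-1],
    [[0.15,0,1.05],[0,0,0],-1],
    [[0.25,0,1.25],[0,0,0],-1],
    [[0.3,0,1.4],[0,0,0],-1],
    [[0.3,0,1.4],[0,0,0],-1]
  ]
}}

```text
t: 5.1
eef_pos: [0.5704, -0.0252, 0.3392]
tool_rot: [0.0, 1.0, -0.0, 0.0]
contact_force: [0.5, -0.7, 4.0]
gripper_width: -0.001
```

```bash
python3 snap.py 3
```

```text
5.1 [ 0.5704 -0.0252  0.3392] [ 0.5 -0.7  4. ] [-0.    -0.005  0.001  0.002  0.002  0.002  0.001]
```

View pics/s3.png

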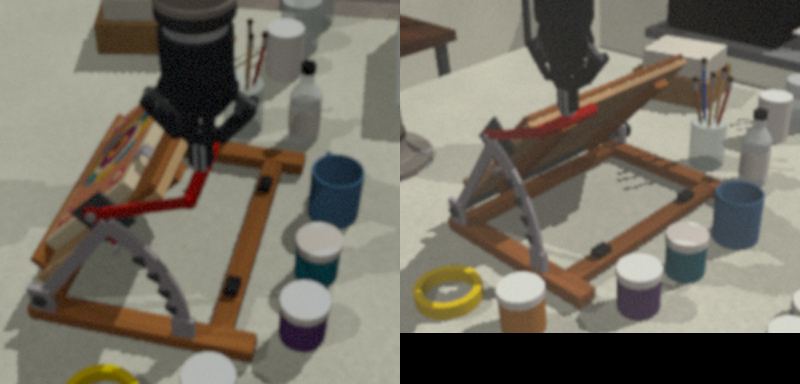

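View pics/w3.png

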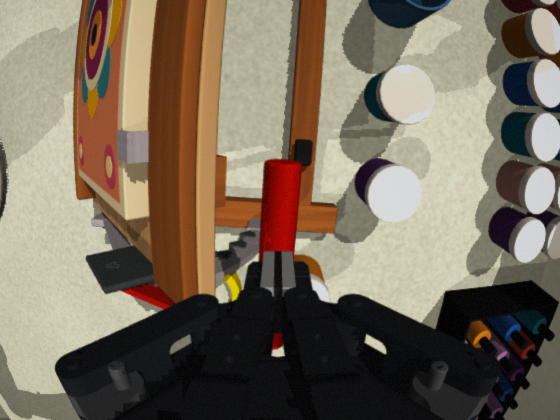

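{"fn": "apply_moves", "kwargs": {
  "moves": [
    [[0.16,0,0.2],[0,0,0],-1],
    [[0.33,0.02,0.4],[0,0,0],-1],
    [[0.5,0.03,0.58],[0,0,0],-1],
    [[0.64,0.04,0.76],[0,0,0],-1],
    [[0.8,0.05,0.95],[0,0,0],-1],
    [[0.93,0.06,1.13],[0,0,0],-1],
    [[1.07,0.07,1.32],[0,0,0],-1],
    [[1.21,0.08,1.52],[0,0,0],-1],
    [[1.34,0.09,1.7],[0,0,0],-1],
    [[1.47,0.1,1.9],[0,0,0],-1],
    [[1.47,0.1,1.9],[0,0,0],-1]
  ]
}}

```text
t: 6.62
eef_pos: [0.6087, -0.0278, 0.2928]
tool_rot: [0.0, 1.0, -0.0, 0.003]
contact_force: [3.6, -1.2, 6.5]
gripper_width: 0.001
```

```bash
python3 snap.py 4
```

```text
6.625 [ 0.6087 -0.0278  0.2928] [ 3.6 -1.2  6.5] [-0.001 -0.005 -0.001  0.003 -0.     0.     0.002]
```

View pics/s4.png

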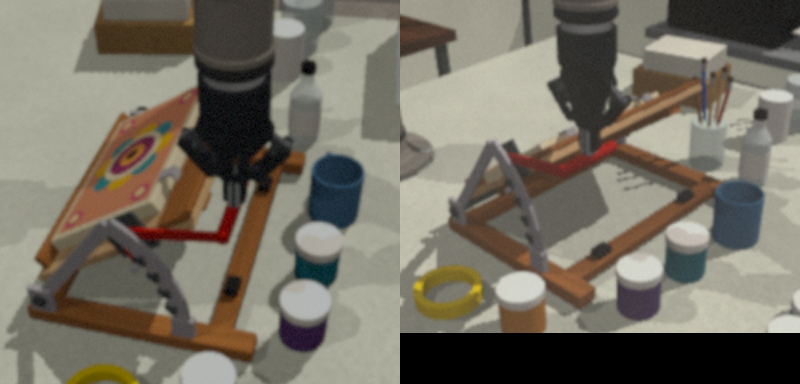

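View pics/w4.png

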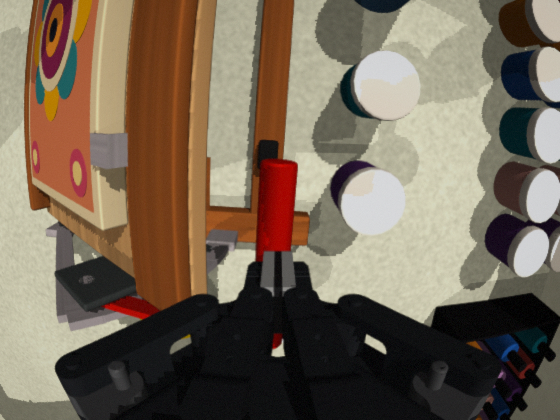

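{"fn": "apply_moves", "kwargs": {
  "moves": [
    [[0.13,0,0.2],[0,0,0],-1],
    [[0.25,0.01,0.41],[0,0,0],-1],
    [[0.36,0.02,0.62],[0,0,0],-1],
    [[0.48,0.03,0.82],[0,0,0],-1],
    [[0.59,0.03,1.03],[0,0,0],-1],
    [[0.69,0.04,1.25],[0,0,0],-1],
    [[0.79,0.05,1.46],[0,0,0],-1],
    [[0.89,0.06,1.68],[0,0,0],-1],
    [[0.98,0.06,1.9],[0,0,0],-1],
    [[1.07,0.07,2.12],[0,0,0],-1],
    [[1.15,0.07,2.34],[0,0,0],-1],
    [[1.23,0.08,2.56],[0,0,0],-1],
    [[1.31,0.08,2.79],[0,0,0],-1],
    [[1.35,0.08,2.93],[0,0,0],-1],
    [[1.35,0.08,2.93],[0,0,0],-1]
  ]
}}

```text
t: 8.65
eef_pos: [0.6425, -0.0295, 0.2194]
tool_rot: [-0.0, 1.0, -0.0, 0.003]
contact_force: [3.1, -0.7, 6.2]
gripper_width: 0.001
```

```bash
python3 snap.py 5
```

```text
8.65 [ 0.6425 -0.0295  0.2194] [ 3.1 -0.7  6.2] [ 0.002 -0.005 -0.001  0.002 -0.001  0.012  0.001]
```

View pics/s5.png

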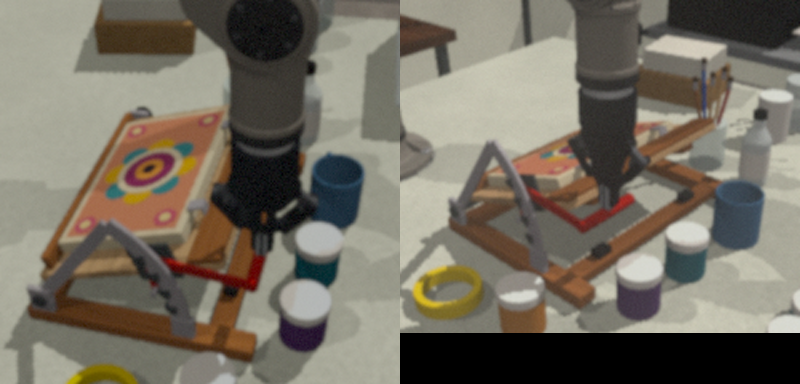

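View pics/w5.png

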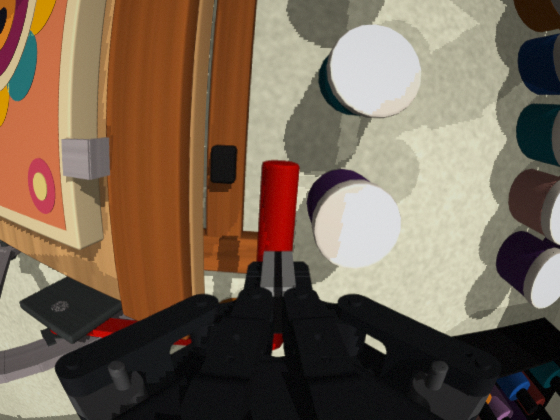

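{"fn": "apply_moves", "kwargs": {
  "moves": [
    [[-0.05,0,-0.3],[0,0,0],-1],
    [[-0.2,0,-0.6],[0,0,0],-1],
    [[-0.3,0,-1],[0,0,0],-1],
    [[-0.4,0,-1.5],[0,0,0],-1],
    [[-0.4,0,-2.5],[0,0,0],-1],
    [[-0.4,0,-3.6],[0,0,0],-1],
    [[-0.4,0,-3.6],[0,0,0],-1]
  ]
}}

```text
t: 9.68
eef_pos: [0.6315, -0.0295, 0.3111]
tool_rot: [-0.0, 1.0, -0.0, 0.002]
contact_force: [0.5, -0.6, -1.4]
gripper_width: -0.001
```

```bash
python3 snap.py 6; python3 - <<'E'
from traj import *
for t in (.36,.33,.3,.27,.24): print(t,(world(an(.247,.028,.06,t),s)+[0,0,.0726]).round(4))
from station import *
import json
def ray(n,px):
    f,cx,cy,e,q=CAM[n]; return np.array(e),q2(q).apply([(px[1]-cx)/f,-(px[0]-cy)/f,-1])
for q,z in (("brush_pot",.05),("medium_bottle",.075),("mug",.044)):
  for n in ("scene","side"):
    for d in look_for(n,q)[:1]:
        e,v=ray(n,d["pixel"]); print(q,n,d["conf"],d["pixel"],(e+v*(z-e[2])/v[2]).round(3))
E
```

```text
9.675 [ 0.6315 -0.0295  0.3111] [ 0.5 -0.6 -1.4] [ 0.002  0.031 -0.004  0.048  0.001 -0.024 -0.001]
0.36 [0.5905 0.1766 0.2358]
0.33 [0.5938 0.1764 0.2291]
0.3 [0.5969 0.1762 0.2223]
0.27 [0.5997 0.176  0.2155]
0.24 [0.6024 0.1759 0.2085]
brush_pot scene 0.96 [170.4, 335.5] [0.534 0.441 0.05 ]
medium_bottle scene 0.87 [180.3, 364.8] [0.669 0.39  0.075]
medium_bottle side 0.81 [120.4, 342.6] [0.661 0.412 0.075]
mug scene 0.84 [219.4, 351.9] [0.725 0.209 0.044]
mug side 0.56 [180.2, 361.3] [0.729 0.208 0.044]
```

View pics/s6.png

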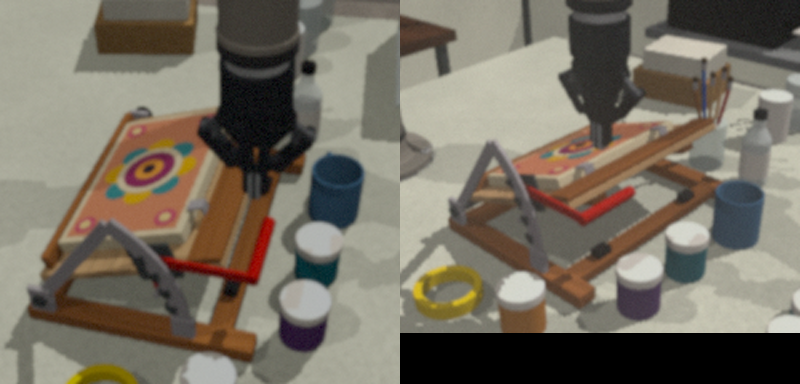

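View pics/w6.png

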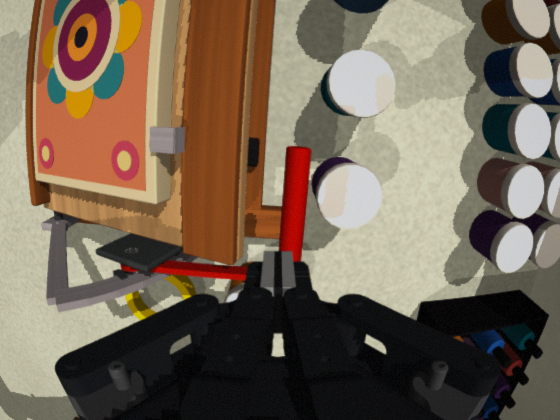

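{"fn": "apply_moves", "kwargs": {
  "moves": [
    [[-0.3,-2,0],[0,0,0],-1],
    [[-0.8,-4,0],[0,0,0],-1],
    [[-1.2,-6,0],[0,0,0],-1],
    [[-1.5,-8.2,0],[0,0,0],-1],
    [[-1.5,-8.2,1],[0,0,0],-1],
    [[-1.5,-8.2,2],[0,0,0],-1],
    [[-1.5,-8.2,2],[0,0,0],-1]
  ]
}}

```text
t: 11.0
eef_pos: [0.5919, 0.1752, 0.2561]
tool_rot: [0.001, 1.0, 0.0, -0.002]
contact_force: [0.5, -0.5, 0.2]
gripper_width: -0.002
```

```bash
python3 snap.py 7
```

```text
11.0 [0.5919 0.1752 0.2561] [ 0.5 -0.5  0.2] [ 0.007 -0.029  0.005 -0.044  0.001  0.02   0.   ]
```

View pics/s7.png

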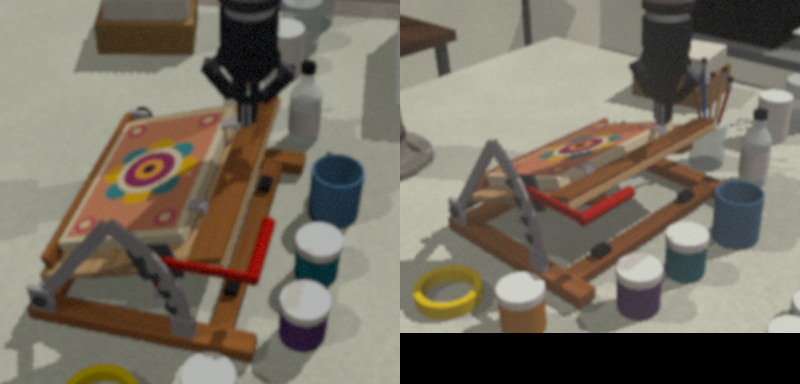

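View pics/w7.png

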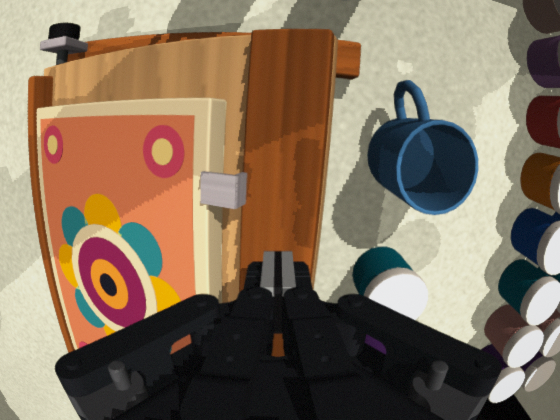

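{"fn": "apply_moves", "kwargs": {
  "moves": [
    [[0,0,0.5],[0,0,0],-1],
    [[0.05,0,0.9],[0,0,0],-1],
    [[0.1,0,1.1],[0,0,0],-1],
    [[0.15,0,1.25],[0,0,0],-1],
    [[0.2,0,1.4],[0,0,0],-1],
    [[0.25,0,1.55],[0,0,0],-1],
    [[0.3,0,1.65],[0,0,0],-1],
    [[0.32,0,1.75],[0,0,0],-1],
    [[0.32,0,1.75],[0,0,0],-1]
  ]
}}

```text
t: 12.28
eef_pos: [0.6017, 0.1749, 0.2148]
tool_rot: [0.0, 1.0, -0.0, 0.001]
contact_force: [0.1, -1.1, 3.0]
gripper_width: 0.006
```

```bash
python3 snap.py 8
```

```text
12.275 [0.6017 0.1749 0.2148] [ 0.1 -1.1  3. ] [ 0.    -0.002 -0.001  0.002  0.003  0.    -0.001]
```

View pics/s8.png

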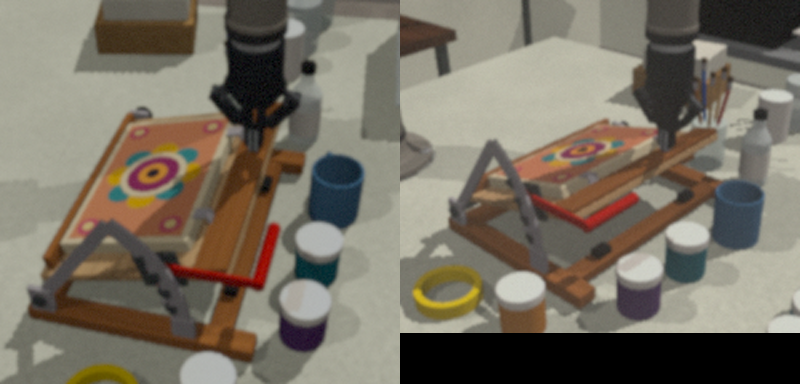

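{"fn": "apply_moves", "kwargs": {
  "moves": [
    [[0.02,0,0.04],[0,0,0],-1],
    [[0.03,0,0.08],[0,0,0],-1],
    [[0.04,0,0.12],[0,0,0],-1],
    [[0.05,0,0.16],[0,0,0],-1],
    [[0.05,0,0.16],[0,0,0],-1]
  ]
}}

```text
t: 13.05
eef_pos: [0.6029, 0.175, 0.2109]
tool_rot: [0.0, 1.0, -0.0, 0.001]
contact_force: [1.0, -3.0, 5.0]
gripper_width: 0.002
```

{"fn": "apply_moves", "kwargs": {
  "moves": [
    [[0.01,0,0.04],[0,0,0],-1],
    [[0.02,0,0.08],[0,0,0],-1],
    [[0.02,0,0.12],[0,0,0],-1],
    [[0.02,0,0.12],[0,0,0],-1]
  ]
}}

```text
t: 13.55
eef_pos: [0.6037, 0.1749, 0.209]
tool_rot: [0.0, 1.0, -0.0, 0.001]
contact_force: [-0.3, -4.2, 12.1]
gripper_width: -0.005
```

```bash
python3 snap.py 9; python3 - <<'E'
import cv2
from station import *
for n,(r0,r1,c0,c1) in {"side":(190,290,160,330)}.items():
    cv2.imwrite("pics/z9.png",cv2.resize(read_camera(n)["color"][r0:r1,c0:c1,::-1],None,fx=4.5,fy=4.5,interpolation=cv2.INTER_CUBIC))
E
```

```text
13.55 [0.6037 0.1749 0.209 ] [-0.3 -4.2 12.1] [ 0.001 -0.    -0.     0.002  0.    -0.     0.001]
```

View pics/z9.png

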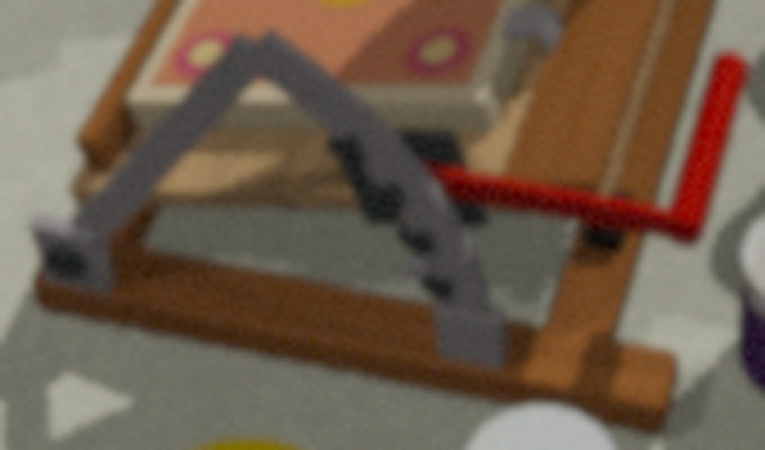

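{"fn": "apply_moves", "kwargs": {
  "moves": [
    [[0,0,0.04],[0,0,0],-1],
    [[0,0,0.08],[0,0,0],-1],
    [[0,0,0.08],[0,0,0],-1]
  ]
}}

```text
t: 14.12
eef_pos: [0.604, 0.1749, 0.2083]
tool_rot: [-0.0, 1.0, -0.0, 0.002]
contact_force: [-4.9, -4.2, 19.8]
gripper_width: -0.001
```

{"fn": "apply_moves", "kwargs": {
  "moves": [
    [[0,0,-0.15],[0,0,0],-1],
    [[0,0,-0.5],[0,0,0],-1],
    [[0,0,-1],[0,0,0],-1],
    [[0,1,-2.5],[0,0,0],-1],
    [[0,3,-4.5],[0,0,0],-1],
    [[-0.5,5,-6.5],[0,0,0],-1],
    [[-1,7,-8.5],[0,0,0],-1],
    [[-1.5,7,-10],[0,0,0],-1],
    [[-1.5,7,-10],[0,0,0],-1],
    [[-1.5,7,-10],[0,0,0],-1]
  ]
}}

```text
t: 15.38
eef_pos: [0.565, 0.001, 0.4555]
tool_rot: [-0.0, 1.0, 0.0, 0.0]
contact_force: [0.7, 1.0, -1.1]
gripper_width: -0.0
```

```bash
python3 - <<'E'
from traj import *
from station import *
import cv2
o=get_obs(); print(o["t"],o["eef_pos"],o["contact_force"])
p=o["eef_pos"]; q=o["tool_rot"]
import fit2; fit2.p=p; fit2.Rt=q2(q)
w=read_camera("wrist")["color"][:,:,::-1].copy(); sd=read_camera("side")["color"][:,:,::-1].copy(); sc=read_camera("scene")["color"][:,:,::-1].copy()
for im,n in ((w,"wrist"),(sd,"side"),(sc,"scene")):
    cv2.imwrite(f"pics/{n}10.png",im); f=4 if n!="wrist" else 1
    big=cv2.resize(im,None,fx=4,fy=4,interpolation=cv2.INTER_CUBIC)
    for t,r,c in ((.24,0,(0,255,0)),(.24,.1,(255,0,0)),(.30,0,(255,255,0))):
        a=[fit2.P(n,barp(t,r,y)) for y in (-.1955,-.0905)]
        cv2.line(big,*[tuple(int(v*4) for v in k) for k in a],c,1)
        a=[fit2.P(n,world(an(.265,.028,y,t),s)) for y in (-.18,.18)]
        cv2.line(big,*[tuple(int(v*4) for v in k) for k in a],c,1)
    m=np.mean([fit2.P(n,barp(.24,0,y)) for y in (-.1955,-.0905)],0); print(n,m)
    x,y=(m*4).astype(int); cv2.imwrite(f"pics/{n}10z.png",big[max(0,y-230):y+230,max(0,x-350):x+350])
E
```

```text
15.375 [0.56500249 0.00104811 0.4554516 ] [ 0.6851246   1.03245994 -1.1102659 ]
wrist [344.35318011 200.39851283]
side [317.25155223 221.10148235]
scene [276.44624961 219.62316941]
```

View pics/side10z.png

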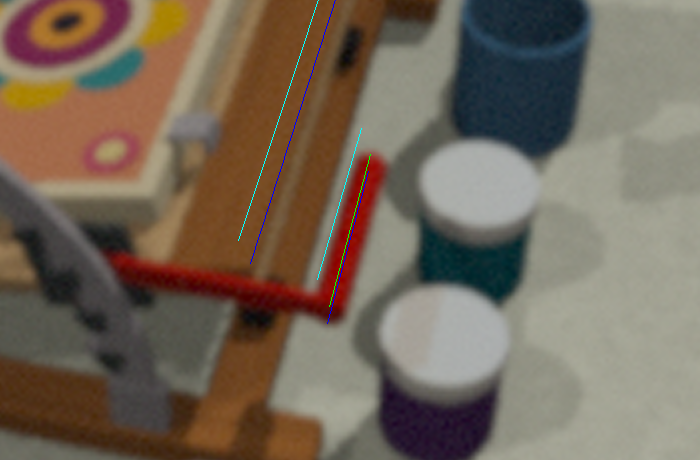

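View pics/scene10z.png

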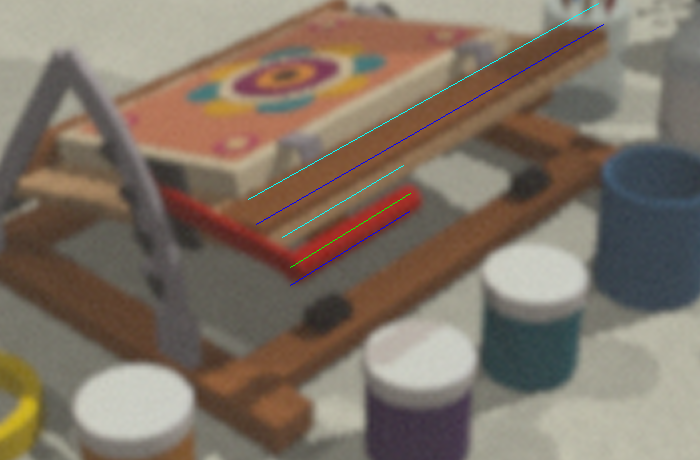

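View pics/wrist10.png

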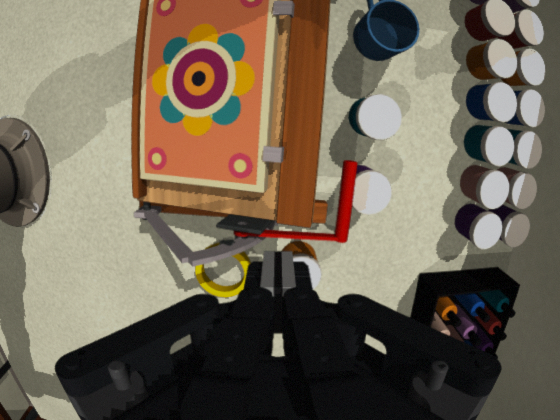

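View pics/scene10.png

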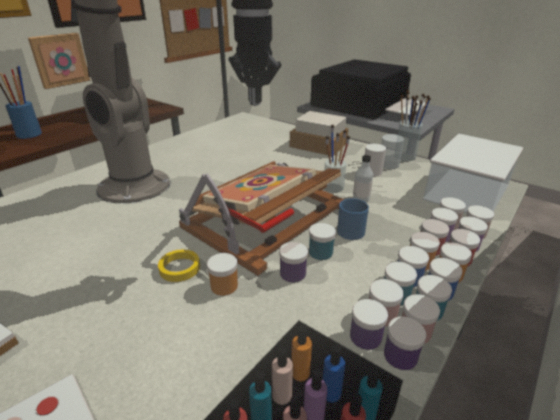

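View pics/wrist10z.png

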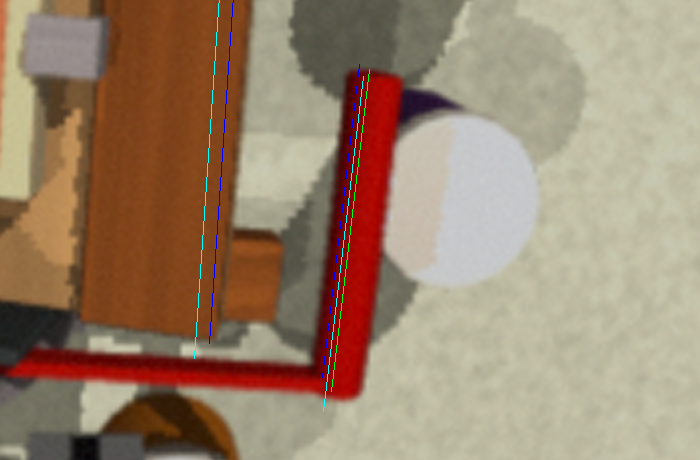

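```bash
python3 - <<'E'
from traj import *
import fit2
o=get_obs(); fit2.p=o["eef_pos"]; fit2.Rt=q2(o["tool_rot"])
W=lambda a,n,y:(lambda u:(an(a,n,y,u[0])))
def bb(y):
    def g(u):
        c,si=np.cos(u[1]),np.sin(u[1]); return an(.18+c*.125-si*.03,.045-si*.125-c*.03,y,u[0])
    return g
ob=[("wrist",(350.6,161.4),bb(-.0905)),("wrist",(341.9,241.7),bb(-.1955)),("wrist",(312.4,228.4),W(.265,.028,-.18)),("wrist",(276.9,223.4),W(.22,.028,-.18)),
("scene",(292,212.1),bb(-.0905)),("scene",(263.5,228.6),bb(-.1955)),("side",(323,204.4),bb(-.0905)),("side",(313,240.6),bb(-.1955))]
f=lambda u:np.concatenate([fit2.P(n,world(g(u),[s[0]+u[2],s[1]+u[3],s[2]]))-k for n,k,g in ob])
r=least_squares(f,[.24,0,0,0]); print(r.x.round(4)); print(r.fun.reshape(-1,2).round(1))
J=r.jac; print(np.sqrt(np.diag(np.linalg.inv(J.T@J))).round(4))
r=least_squares(lambda v:f([.24,*v]),[0,0,0]); print("t=.24:",r.x.round(4), r.cost)
import cv2
ini={"scene":"pics/scene0.png"}
for q in ["jar_plum","jar_ochre","jar_teal","tape","mug","medium_bottle"]:
    from station import look_for
    print(q,[d["pixel"] for d in look_for("scene",q)[:1]])
E
```

```text
[ 0.2202 -0.0307  0.0006 -0.0006]
[[ 1.1 -0.3]
 [-0.  -0.4]
 [-1.  -0.1]
 [ 0.   0.4]
 [-0.  -0.6]
 [-1.5  1.4]
 [ 0.5 -1.3]
 [ 0.1  0.6]]
[0.0149 0.0359 0.0012 0.0007]
t=.24: [ 0.0153  0.0021 -0.0001] 5.6049472528338296
jar_plum [[262.0, 292.7]]
jar_ochre [[272.9, 223.9]]
jar_teal [[243.7, 319.7]]
tape [[194.4, 265.3]]
mug [[217.6, 351.7]]
medium_bottle [[182.7, 363.5]]
```

```bash
python3 -c "
from station import *
print(get_obs()['t'],get_obs()['joint_vel'].round(3)); print(hand_in())"
```

```text
15.825 [ 0.003 -0.005  0.002 -0.003  0.     0.    -0.   ]
the job is handed in; nothing more can be done
None
```

The board should now be resting on its lowest notch with the pawl home, and I handed the job in at about 15.8 s. `hand_in` gives no verdict, so this rests on my own checks.

**What I did:**
- I located the stand, board and bar from the scene, side and wrist images. The starting tilt measured about 0.80 rad.
- With the fingers shut, I pressed the red bar to its stop. Holding it there, I followed its arc down to about 0.33 rad at roughly 0.2–0.35 rad/s.
- I let the bar spring back, then pressed the wooden top rail at about y = +60 mm until it stopped. The arm then rose clear of everything.

**Last checks:**
- **Notch:** The rail stopped at the height expected for 0.24 rad. The force rose from 5 to 20 N while the tool moved only 2.6 mm, most of that in the first 1.9 mm.
- **Pawl:** The final image fit puts the lever at -0.03 ± 0.04 rad, which agrees with fully home. The error bar is as wide as the 0.04 rad limit, so the stop in the rail push is the stronger evidence.
- **Tilt:** The same fit gives 0.22 ± 0.015 rad. This is slightly below the 0.24 rad from the stop height but within tolerance. With tilt fixed at 0.24 rad the lever fits at 0.015 rad.
- **Bystanders:** The jars, mug and bottle moved no more than 4 pixels between detections, which I take as detection noise. The detector picked the wrong object for the tape, and I did not re-check the brush pot by detection; both look unmoved in the last pictures.

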